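# Turn a display tray right way up against a kerb and put the card deck in it

### The job

The shallow wooden tray is lying upside down in front of the low metal-faced kerb, with a deck of cards on it. Lift the deck off and set it down flat on the table, then push the tray up against the kerb until it stands leaning there and tip it back over, so that it lies flat on the table with its open side up. Finally lay the deck flat inside the tray on its floor, near the middle, without tipping the deck on the way or disturbing anything else on the table.

Things in the scene. Friction and masses are not known exactly. Their poses are not given: they have to be found in the camera images.
- kerb: Low kerb fixed to the table, 150 mm wide (its y): wood with a slippery aluminium front that curves up like a ramp's toe. Origin: on the table, middle of the toe line; +x level into the kerb (the way to push, roughly world +y), z up. Front through (x, z) = (0,0), (12,12), (24,36), (30,74) mm; top 77 mm high, wooden back ends at x = 60 mm.
- kerb_top (a point): Middle of the kerb's top edge, 77 mm above the table. The tray, its lower edge pushed to the toe, leans steadily on this edge at about 68 degrees; its upper edge is then about 110 mm high, well over the kerb, so that a finger can hook behind it and pull it back over.
- tray: Shallow plywood tray, 0.2 kg, outside 116 (its x) x 128 (its y) x 18 mm, too wide to grasp. Floor 8 mm thick, rim 7 mm wide. Origin: centre of the open side, in the plane of the rim; z points to the plain underside (up at the start, when it lies upside down; down when turned over). Starts about 10 to 57 mm short of the kerb's toe, its 116 mm side roughly along the push.
- tray_floor (a point): Centre of the floor of the tray's recess, 8 mm from its plain underside; recess 102 (tray x) x 114 (tray y) mm, 10 mm deep. The deck fits with its long side along the tray's y.
- deck: Card deck in a closed tuck box, 66 mm (its x) by 98 mm (its y) by 30 mm high, about 0.17 kg. Origin: centre of its underside, z up. It starts on top of the upturned tray.
- other_deck: Bystander: second tuck box of the same size (66 x 98 x 30 mm), standing on the table away from the tray. Origin: centre of underside.
- gold_cup: Bystander: small gilt pot, 67 mm across, 58 mm high. Origin: centre of underside.
- putty_tub: Bystander: round lidded tub, 78 mm across, 42 mm high. Origin: centre of underside.
- pencil_box: Bystander: plywood pencil box 62 (x) x 206 (y) x 42 mm, left of the wire rack. Origin: centre of underside.
- tag_pack: Bystander: pack of tags 88 x 62 x 14 mm, at the left front of the table. Origin: centre of underside.
- paint_tin: Bystander: closed flat black tin 87 x 131 x 21 mm, left of the wire rack. Origin: centre of underside.
- rack_corner (a point): Near right corner of the fixed wire rack (120 mm high there), which spans from here about 0.29 m to +x and 0.27 m to +y and holds workbooks, 206 mm high, for y above 0.02.
- bin_corner (a point): Near right corner of the fixed card bin, which spans from here 0.14 m to +x and 0.20 m to +y, 60 to 90 mm high; cards in it stand higher. The table's front edge is at x = 0.32.

How it is judged:
By the outcome, as a careful person would: the job done as asked, in the order asked, and still so for the second after the job is handed in, with the robot touching nothing.
It also fails if it takes over 72 s, if anything falls off the work surface, if the arm or the gripper's body presses on something with over 40 N, if the wrist force passes 120 N, or if a joint passes its speed limit or range.

### The arm

A 6-joint arm with a two-finger parallel gripper is mounted at the origin on a cart in front of the work surface, level with it; the furniture and walls round the work are solid. World frame = base frame: x ahead of the robot, y to its left, z up, the work surface at z = 0. Lengths are in mm, angles in rad, forces in N, time in s.
With the tool pointing down it reaches from about 275 to 750 mm from the base axis. Payload 10.2 kg.
Tool frame: the origin (TCP) lies at the centre of the arm's flange, where the gripper is bolted on; the fingertips stand 173 mm ahead of it and the grasp point (between the pads) lies 155 mm ahead of it; z points along the fingers, y is the line along which they close (so a half turn about z gives the same grasp; the last joint's range is limited). The gripper opens to 85 mm and grips with 20 to 120 N. Pads are 22 mm wide; open, the fingers measure 114 mm over their backs; the gripper's body (76 mm by 85 mm) begins 54 mm behind the grasp point. The pads swing forward as they close: fully open they stand 13 mm farther back than shut.
Start: joints at [1.119, 0.313, 1.498, -0, 1.331, -0.223], TCP at [119.088, 511.322, 404.694] pointing down, gripper open.
Joint ranges: [-2.94, 2.94], [-0.97, 2.17], [0.19, 2.56], [-1.23, 4.37], [0.02, 3.11], [-2.88, 2.88]. Speed limits (rad/s): [2.39, 2.39, 3.01, 3.14, 3.14, 3.14].

### API

Orientations are given as a unit quaternion [w, x, y, z].
In Python, from rig import status, capture, camera_info, ticket gives the robot as it stands.
- The arm moves only by the shell command python3 -m crank 'ROWS' [FORCE]. ROWS is JSON, a list of rows, each a list of 7 numbers: the shift along the tool's x, y, z as a fraction of full scale, then the turn, a rotation vector about the tool's x, y, z as a fraction of full scale, then the closure, from 0 (fully open) to 1 (shut). A call has 1 to 12 rows; each row is the pose to reach, as a shift and turn from the pose commanded when the call began, along the tool's axes at that moment; what a row does not reach only later rows make up. Full scale, the value 1, is 0.1 m for a shift and 45 degrees for a turn. A row lasts 1/10 s, in which the tool goes at most 50 mm and 8.59 degrees, less where a joint would pass 70% of its speed; a pose out of reach is approached as far as the arm can. A call with a number of a shift or a turn outside -1 to 1 is refused whole. A call with a gripper value outside its range is refused whole. The fingers move at their own pace and stop on an object; FORCE is the grip in N (left out, the last holds). Time passes only in rows, so rows that repeat a pose let the fingers close. It gives the time, the measured TCP pose, the force, the opening and the grip force at its end, in the units of the state.
- status.sense(): the state, without advancing time (a new reading comes with each control period).
- capture(name): name is "scene" or "top"; returns (picture, depth): 480x640x3 uint8, red, green, blue; 480x640 float32, mm along the optical axis (not along the pixel's ray), 0 where there is no reading.
- camera_info(name): a dict with "K" (3x3 intrinsics, pixels), "camera_from_world" (4x4, takes a point from world to camera coordinates). Camera axes: x right, y up, looking along -z (the intrinsics and any distortion apply to the point x, -y, -z); pixel columns grow to the right and rows downward; lengths in mm; the calibration is good to about 2 mm. A picture is of the moment at which its call begins. camera_info takes no time and is no camera call.
- ticket.finish_job(): hands the job in; it is judged then, once.
The state is a dict: "time_s": time; "joints": joint angles; "dq": joint speeds; "tau": joint torques, N m; "eef_pos": TCP position; "ee_rot": TCP orientation; "force": force on the tool from outside, world axes, zero at the start; "wrist_torque": the same for the moment, N m; "grip_width": opening from 0.0 (shut) to 1.0 (fully open); "grip_force": force on a finger pad.
Only numpy, scipy, OpenCV 4.12 (cv2) and the standard library are available. Lean on these libraries where they do the work, as an engineer would, in place of code of your own. Each camera call takes 0.05 s, during which the arm holds its last target. There are 200 camera calls.

## Working session

There is one attempt and no reset: what is moved stays moved. The work goes in short steps, Python scripts to look and compute and a shell command to move; the robot and the scene stay as the last step left them, time stands still between calls to the robot, and variables do not carry over. Pictures are saved under pics/ and viewed, at most 10 in all, crops included, and the job is handed in when it is done.

```bash
ls; mkdir -p pics
cat > h.py <<'E'
import numpy as np, cv2
from rig import status, capture, camera_info
from scipy.spatial.transform import Rotation as R
def cam(n):
    i=camera_info(n); return np.array(i["K"]),np.array(i["camera_from_world"])
def world(n,depth,u,v):
    K,T=cam(n); u=np.asarray(u,float);v=np.asarray(v,float);d=depth[np.asarray(v,int),np.asarray(u,int)]
    p=np.stack([(u-K[0,2])/K[0,0]*d,-(v-K[1,2])/K[1,1]*d,-d],-1)
    return (p-T[:3,3])@T[:3,:3]
def ray(n,u,v,z):
    K,T=cam(n); c=-T[:3,:3].T@T[:3,3]
    d=np.array([(u-K[0,2])/K[0,0],-(v-K[1,2])/K[1,1],-1])@T[:3,:3]
    return c+d*(z-c[2])/d[2]
def grid(n,depth):
    v,u=np.mgrid[0:480,0:640]; return world(n,depth,u,v)
E
python3 - <<'E'
from h import *
for n in("scene","top"):
    im,d=capture(n); cv2.imwrite(f"pics/{n}0.png",im[:,:,::-1]); np.save(f"{n}0.npy",d)
    print(camera_info(n))
print(status.sense())
E
```

```text
pics
{'K': array([[464.77234968,   0.        , 320.44308974],
       [  0.        , 464.77234968, 241.46353854],
       [  0.        ,   0.        ,   1.        ]]), 'camera_from_world': array([[ 4.71255038e-01, -8.81816069e-01,  1.78636597e-02,
        -3.09521709e+02],
       [ 4.76967021e-01,  2.71830026e-01,  8.35829467e-01,
        -3.11194303e+02],
       [-7.41903733e-01, -3.85368471e-01,  5.48698453e-01,
        -9.45957037e+02],
       [ 0.00000000e+00,  0.00000000e+00,  0.00000000e+00,
         1.00000000e+00]])}
{'K': array([[474.57777025,   0.        , 323.23485153],
       [  0.        , 474.57777025, 244.60437753],
       [  0.        ,   0.        ,   1.        ]]), 'camera_from_world': array([[ 1.26096366e-02, -9.99707720e-01, -2.06269518e-02,
        -8.16761753e+01],
       [ 9.98325591e-01,  1.14221936e-02,  5.67057990e-02,
        -4.87681077e+02],
       [-5.64536200e-02, -2.13074534e-02,  9.98177830e-01,
        -1.33346808e+03],
       [ 0.00000000e+00,  0.00000000e+00,  0.00000000e+00,
         1.00000000e+00]])}
{'time_s': 0.1, 'joints': array([ 1.11858188e+00,  3.13396831e-01,  1.49835244e+00, -2.11453455e-05,
        1.33098766e+00, -2.23362091e-01]), 'dq': array([-0.0004866 , -0.0015808 , -0.00306833, -0.00016804,  0.00225891,
       -0.00033771]), 'tau': array([ 3.04509937e-03, -4.12897289e+01, -2.60141981e+01, -1.61523203e-04,
        2.98279672e-03,  1.26524148e-05]), 'eef_pos': array([119.08204743, 511.28530896, 404.19402606]), 'ee_rot': array([-1.79918271e-04,  1.14174117e-01,  9.93460590e-01, -5.43208001e-04]), 'force': array([-0.1847122 ,  0.4283368 , -0.54365894]), 'wrist_torque': array([-0.01078552,  0.02426464, -0.01669541]), 'grip_force': 0.0, 'grip_width': 0.9992294312389707}
```

View pics/scene0.png

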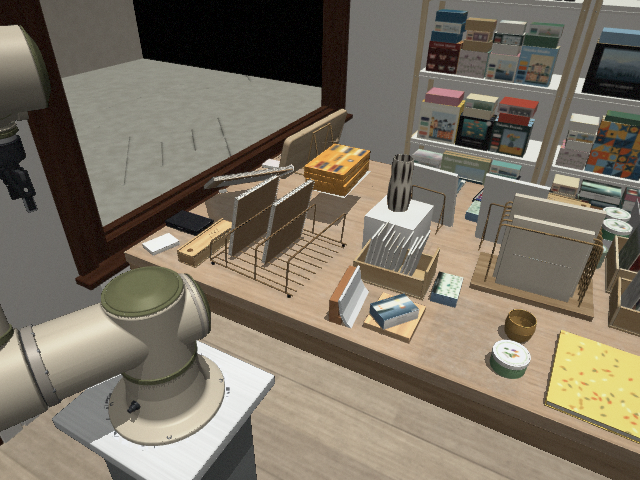

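View pics/top0.png

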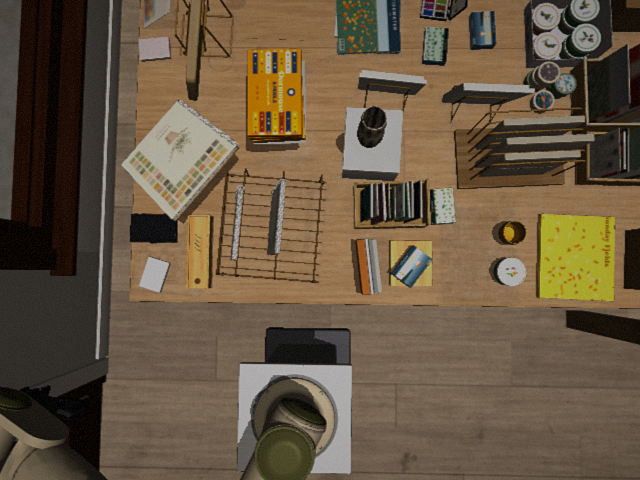

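The scene view shows the upturned tray near (395,318), with the blue deck on it, and the kerb at (347,295). In the top view the tray is at (411,263), the deck sits rotated at (411,266), the kerb is at (369,266), the other deck at (443,206) and the card bin at (390,205).

Run:
```python
from h import *
im=cv2.imread("pics/top0.png"); d=np.load("top0.npy"); P=grid("top",d)
v,u=np.mgrid[0:480,0:640]
def rep(name,m):
    m=m.astype(np.uint8); n,l,s,c=cv2.connectedComponentsWithStats(m)
    k=1+np.argmax(s[1:,4]); q=P[l==k]; r=cv2.minAreaRect(q[:,:2].astype(np.float32))
    print(name,s[k,4],"ctr",np.round(r[0],1),"size",np.round(r[1],1),"ang",round(r[2],1),"z",np.round(np.percentile(q[:,2],[5,50,95]),1))
    print("   box",np.round(cv2.boxPoints(r)).tolist())
Z=P[:,:,2]; roi=(u>383)&(u<440)&(v>230)&(v<300)
rep("deck",roi&(Z>38)&(Z<60)); rep("tray+deck",roi&(Z>10)); rep("table",roi&(Z<8))
roik=(u>345)&(u<388)&(v>225)&(v<305)
rep("kerbtop",roik&(Z>70)); rep("kerb",roik&(Z>6))
rep("other",(u>429)&(u<465)&(v>180)&(v<230)&(Z>15))
rep("bin",(u>345)&(u<430)&(v>170)&(v<235)&(Z>45))
rep("rack",(u>200)&(u<335)&(v>160)&(v<290)&(Z>45))
rep("cup",(u>490)&(u<530)&(v>210)&(v<250)&(Z>15))
rep("tub",(u>490)&(u<530)&(v>250)&(v<290)&(Z>15))
for s in range(250,285,8): print(np.round(P[s,354:384:2,[1,2]].T if 0 else P[s,354:384:2][:,1:]).astype(int).tolist())
c=np.hstack([cv2.resize(im[160:310,340:480],None,fx=4,fy=4,interpolation=cv2.INTER_CUBIC)]);cv2.imwrite("pics/c0.png",c)
```

```text
deck 886 ctr [ 431.3 -320.8] size [66.5 98.8] ang 53.1 z [45.4 49.6 53.9]
   box [[372.0, -318.0], [451.0, -377.0], [491.0, -324.0], [412.0, -265.0]]
tray+deck 1926 ctr [ 438.  -242.2] size [131.3 276. ] ang 0.6 z [15.7 24.3 53. ]
   box [[371.0, -105.0], [374.0, -381.0], [505.0, -380.0], [502.0, -104.0]]
table 1899 ctr [ 434.4 -327.7] size [194.7 158.1] ang 0.3 z [-2.7  1.9  6.2]
   box [[337.0, -249.0], [337.0, -407.0], [532.0, -406.0], [531.0, -248.0]]
kerbtop 562 ctr [ 427.8 -189.8] size [119.8 125.1] ang 53.9 z [70.6 74.1 81.2]
   box [[342.0, -201.0], [443.0, -275.0], [514.0, -178.0], [413.0, -104.0]]
kerb 1079 ctr [ 428.9 -204. ] size [141.3 143.9] ang 53.7 z [ 8.9 70.6 79.7]
   box [[329.0, -218.0], [445.0, -304.0], [529.0, -190.0], [413.0, -104.0]]
other 860 ctr [ 540.7 -264.9] size [110.6 395.3] ang 23.0 z [27.1 31.9 36.6]
   box [[413.0, -104.0], [567.0, -468.0], [669.0, -425.0], [514.0, -61.0]]
bin 2946 ctr [ 539.9 -231.6] size [245.4 263. ] ang 2.0 z [ 56.8 104.1 144.8]
   box [[413.0, -104.0], [422.0, -367.0], [667.0, -359.0], [658.0, -96.0]]
rack 949 ctr [512.1  28. ] 
[... 599 characters left out ...]
164, 4], [-170, 1], [-172, 62], [-177, 74], [-182, 73], [-188, 68], [-193, 73], [-198, 82], [-205, 53], [-213, 22], [-220, 14], [-226, 2], [-232, 2], [-238, 3], [-243, 2]]
[[-164, 4], [-170, 3], [-174, 21], [-177, 70], [-182, 76], [-188, 72], [-193, 77], [-198, 78], [-204, 75], [-213, 30], [-219, 22], [-226, 9], [-232, 2], [-238, 4], [-243, 4]]
[[-165, -5], [-170, -3], [-175, 6], [-178, 68], [-182, 75], [-188, 74], [-193, 75], [-199, 70], [-203, 84], [-211, 53], [-218, 37], [-226, 15], [-233, 0], [-238, 1], [-243, 6]]
[[-165, -1], [-170, 4], [-176, -1], [-180, 30], [-183, 74], [-188, 71], [-194, 73], [-199, 69], [-204, 79], [-209, 76], [-219, 31], [-225, 17], [-232, 5], [-238, 3], [-244, 2]]
```

View pics/c0.png

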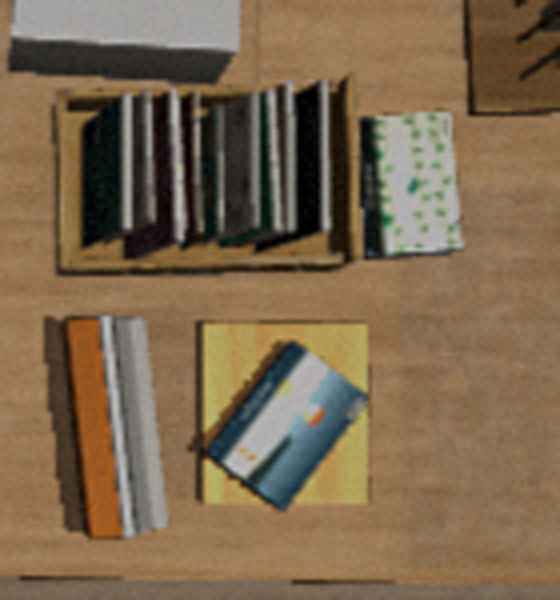

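```bash
cat >> h.py <<'E'
def rep(name,m,P,d,z=None):
    m=(m&(d>0)).astype(np.uint8); n,l,s,c=cv2.connectedComponentsWithStats(m)
    k=1+np.argmax(s[1:,4]); q=P[l==k]; r=cv2.minAreaRect(q[:,:2].astype(np.float32))
    print(name,s[k,4],"ctr",np.round(r[0],1),"size",np.round(r[1],1),"ang",round(r[2],1),"z",np.round(np.percentile(q[:,2],[5,50,95]),1),"box",np.round(cv2.boxPoints(r)).astype(int).tolist())
E
python3 - <<'E'
from h import *
d=np.load("top0.npy"); P=grid("top",d)
v,u=np.mgrid[0:480,0:640]
def r(n,m): rep(n,m,P,d)
Z=P[:,:,2]; roi=(u>383)&(u<440)&(v>230)&(v<300)
r("deck",roi&(Z>38)&(Z<60)); r("tray+deck",roi&(Z>10))
roik=(u>345)&(u<388)&(v>225)&(v<305)
r("kerbtop",roik&(Z>62)); r("kerb",roik&(Z>7))
r("other",(u>429)&(u<465)&(v>180)&(v<230)&(Z>15))
r("bin",(u>345)&(u<430)&(v>170)&(v<235)&(Z>45))
r("rack",(u>200)&(u<335)&(v>160)&(v<290)&(Z>25))
r("cup",(u>490)&(u<530)&(v>210)&(v<250)&(Z>15))
r("tub",(u>490)&(u<530)&(v>250)&(v<290)&(Z>15))
# precise via rays from crop pixels (crop/4 + offset)
f=lambda x,y,z:np.round(ray("top",340+x/4-.4,160+y/4-.4,z),1)[:2].tolist()
print("tray corners",[f(*a,18) for a in[(202,322),(369,323),(368,504),(199,502)]])
print("deck corners",[f(*a,48) for a in[(292,342),(370,400),(284,510),(207,457)]])
print("kerb top back/front",[f(*a,77) for a in[(66,320),(90,538),(102,318),(124,536)]],"toe",[f(*a,0) for a in[(145,316),(167,527)]])
# bench surface & front edge
print("edge",f(250,578,0))
E
```

```text
deck 886 ctr [ 431.3 -320.8] size [66.5 98.8] ang 53.1 z [45.4 49.6 53.9] box [[372, -318], [451, -377], [491, -324], [412, -265]]
tray+deck 1921 ctr [ 438.8 -322.3] size [131.3 115.8] ang 0.6 z [15.7 24.3 52.9] box [[373, -265], [374, -381], [505, -380], [504, -264]]
kerbtop 656 ctr [ 428.  -190.7] size [149.5  32.4] ang 6.8 z [67.9 73.3 80.8] box [[352, -184], [356, -216], [504, -198], [500, -166]]
kerb 1046 ctr [ 428.1 -202.6] size [164.8  59.2] ang 6.9 z [10.2 70.8 79.5] box [[343, -183], [350, -242], [513, -222], [506, -163]]
other 857 ctr [ 597.4 -397.9] size [102.9  86.5] ang 5.8 z [27.1 31.9 36.5] box [[542, -360], [551, -446], [653, -436], [644, -350]]
bin 2933 ctr [ 600.8 -260.6] size [126.  200.7] ang 2.0 z [ 56.8 103.9 144.4] box [[534, -162], [541, -363], [667, -359], [660, -158]]
rack 990 ctr [535.   47.8] size [ 58.1 287. ] ang 85.9 z [ 47.3 187.3 220.1] box [[390, 29], [676, 9], [680, 67], [394, 87]]
cup 329 ctr [ 526.9 -596.1] size [65.9 64.9] ang 44.2 z [17.3 40.9 61.3] box [[481, -596], [526, -642], [573, -596], [528, -550]]
tub 710 ctr [ 419.7 -592.8] size [77.7 76.8] ang 24.2 z [28.4 43.  47.5] box [[369, -574], [400, -644], [471, -612], [439, -542]]
tray corners [[503.2, -264.3], [503.8, -381.5], [376.9, -380.8], [376.7, -262.8]]
deck corners [[488.1, -322.6], [448.8, -376.0], [372.8, -317.3], [408.4, -264.6]]
kerb top back/front [[499.6, -165.7], [353.3, -183.1], [501.2, -190.0], [354.9, -205.8]] toe [[508.3, -225.8], [358.2, -242.4]]
edge [323.0, -301.3]
```

```bash
cat >> h.py <<'E'
def rot(A,t=0):
    A,t=np.radians([A,t]); xh=np.array([-np.sin(A),np.cos(A),0]); y=np.array([np.cos(A),np.sin(A),0])
    z=np.array([0,0,-np.cos(t)])+np.sin(t)*xh
    return np.stack([np.cross(y,z),y,z],1)
def now():
    s=status.sense(); q=s["ee_rot"]; return np.array(s["eef_pos"]),R.from_quat([q[1],q[2],q[3],q[0]]).as_matrix(),s
def plan(*T,start=None):
    """targets (x,y,z,A,tilt) of the TCP; prints the shift/turn in call units between successive ones"""
    p,M=start if start else now()[:2]
    for t in T:
        q=np.array(t[:3],float); N=rot(*t[3:])
        sh=M.T@(q-p)/100; rv=R.from_matrix(M.T@N).as_rotvec()/np.pi*4
        print(t,"shift",np.round(sh,3),"turn",np.round(rv,3),"" if abs(np.r_[sh,rv]).max()<=1 else "TOO BIG"); p,M=q,N
E
python3 - <<'E'
from h import *
plan((119,511,470,53.1),(320,130,470,53.1),(430.5,-320.5,300,53.1),(430.5,-320.5,195,53.1))
E
```

```text
(119, 511, 470, 53.1) shift [ 0.    -0.004 -0.658] turn [-0.001  0.     0.529] 
(320, 130, 470, 53.1) shift [-3.895 -1.84   0.   ] turn [0. 0. 0.] TOO BIG
(430.5, -320.5, 300, 53.1) shift [-3.589 -2.939  1.7  ] turn [0. 0. 0.] TOO BIG
(430.5, -320.5, 195, 53.1) shift [0.   0.   1.05] turn [0. 0. 0.] TOO BIG
```

```bash
c="python3 -m crank"
$c '[[0,0,-0.66,0,0,0.529,0],[0,0,-0.66,0,0,0.529,0],[0,0,-0.66,0,0,0.529,0]]' | tail -3
$c '[[-0.5,-0.23,0,0,0,0,0],[-0.97,-0.46,0,0,0,0,0],[-0.97,-0.46,0,0,0,0,0]]' >/dev/null
$c '[[-0.5,-0.23,0,0,0,0,0],[-0.97,-0.46,0,0,0,0,0],[-0.97,-0.46,0,0,0,0,0]]' >/dev/null
$c '[[-0.5,-0.23,0,0,0,0,0],[-0.97,-0.46,0,0,0,0,0],[-0.97,-0.46,0,0,0,0,0]]' >/dev/null
$c '[[-0.5,-0.23,0,0,0,0,0],[-0.97,-0.46,0,0,0,0,0],[-0.97,-0.46,0,0,0,0,0]]' | tail -3
python3 -c "
from h import *
plan((430.5,-320.5,400,53.1)); print(now()[2]['time_s'],now()[0],now()[2]['joints'])"
```

```text
force: [0.5, 0.3, -0.2]
grip_width: 1.001
grip_force: 0.0
force: [-0.3, -0.1, 0.6]
grip_width: 1.001
grip_force: 0.0
(430.5, -320.5, 400, 53.1) shift [-3.592 -2.912  0.708] turn [-0.001  0.    -0.007] TOO BIG
1.6 [320.54701049 128.66092017 470.60435389] [ 3.83948288e-02 -1.49746570e-01  1.83152230e+00 -4.69621180e-04
  1.45990754e+00 -8.82841386e-01]
```

```bash
c="python3 -m crank"
$c '[[-0.4,-0.3,0,0,0,0,0],[-0.8,-0.6,0,0,0,0,0],[-0.9,-0.73,0,0,0,0,0],[-0.9,-0.73,0,0,0,0,0]]' >/dev/null
$c '[[-0.4,-0.3,0,0,0,0,0],[-0.8,-0.6,0,0,0,0,0],[-0.9,-0.73,0,0,0,0,0],[-0.9,-0.73,0,0,0,0,0]]' >/dev/null
$c '[[-0.4,-0.3,0,0,0,0,0],[-0.8,-0.6,0,0,0,0,0],[-0.9,-0.73,0,0,0,0,0],[-0.9,-0.73,0,0,0,0,0]]' >/dev/null
$c '[[-0.4,-0.3,0.3,0,0,0,0],[-0.8,-0.6,0.6,0,0,0,0],[-0.9,-0.72,0.71,0,0,0,0],[-0.9,-0.72,0.71,0,0,0,0],[-0.9,-0.72,0.71,0,0,0,0]]' |tail -3
python3 -c "
from h import *
plan((430.5,-320.5,290,53.1),(430.5,-320.5,195,53.1)); print(now()[2]['time_s'],now()[0])"
```

```text
force: [-0.2, -0.2, 0.6]
grip_width: 1.0
grip_force: 0.0
(430.5, -320.5, 290, 53.1) shift [-0.012 -0.052  1.099] turn [ 0.001 -0.001  0.002] TOO BIG
(430.5, -320.5, 195, 53.1) shift [0.   0.   0.95] turn [0. 0. 0.] 
3.3 [ 432.62304529 -315.70255005  399.93303249]
```

```bash
c="python3 -m crank"
$c '[[-0.01,-0.05,0.4,0,0,0,0],[-0.01,-0.05,0.8,0,0,0,0],[-0.01,-0.05,1,0,0,0,0],[-0.01,-0.05,1,0,0,0,0]]' >/dev/null
$c '[[0,0,0.4,0,0,0,0],[0,0,0.7,0,0,0,0],[0,0,0.95,0,0,0,0],[0,0,1,0,0,0,0],[0,0,1,0,0,0,0]]' 
$c '[[0,0,0.05,0,0,0,0],[0,0,0.05,0,0,0,0.4],[0,0,0.05,0,0,0,0.5],[0,0,0.05,0,0,0,0.5],[0,0,0.05,0,0,0,0.5],[0,0,0.05,0,0,0,0.5],[0,0,0.05,0,0,0,0.5],[0,0,0.05,0,0,0,0.5]]' 40
python3 -c "
from h import *
plan((430.5,-320.5,260,53.1),(430,-485,260,96.3),(430,-485,180,96.3)); print(now()[2]['time_s'],now()[0])"
```

```text
time_s: 4.2
eef_pos: [430.3, -321.9, 201.3]
ee_rot: [0.001, 0.316, 0.949, -0.0]
force: [-0.1, -0.3, 0.9]
grip_width: 0.999
grip_force: 0.0
time_s: 5.0
eef_pos: [429.9, -322.5, 195.9]
ee_rot: [0.001, 0.317, 0.949, -0.0]
force: [0.1, 1.6, 7.5]
grip_width: 0.764
grip_force: 45.5
(430.5, -320.5, 260, 53.1) shift [ 0.006  0.019 -0.641] turn [-0.     0.002 -0.   ] 
(430, -485, 260, 96.3) shift [-0.984 -1.318  0.   ] turn [ 0.    0.   -0.96] TOO BIG
(430, -485, 180, 96.3) shift [0.  0.  0.8] turn [0. 0. 0.] 
5.0 [ 429.92953817 -322.47143094  195.90498611]
```

```bash
c="python3 -m crank"
$c '[[0,0,-0.1,0,0,0,0.5],[0,0,-0.35,0,0,0,0.5],[0,0,-0.65,0,0,0,0.5],[0,0,-0.65,0,0,0,0.5]]' 
$c '[[-0.2,-0.25,0,0,0,0,0.5],[-0.4,-0.5,0,0,0,0,0.5],[-0.49,-0.65,0,0,0,0,0.5],[-0.49,-0.65,0,0,0,0,0.5]]' >/dev/null
$c '[[-0.1,-0.15,0,0,0,-0.16,0.5],[-0.2,-0.3,0,0,0,-0.32,0.5],[-0.3,-0.45,0,0,0,-0.48,0.5],[-0.4,-0.55,0,0,0,-0.64,0.5],[-0.5,-0.65,0,0,0,-0.8,0.5],[-0.5,-0.65,0,0,0,-0.96,0.5],[-0.5,-0.65,0,0,0,-0.96,0.5],[-0.5,-0.65,0,0,0,-0.96,0.5]]'
python3 -c "
from h import *
plan((430,-485,180,96.3)); print(now()[2]['time_s'],now()[0])
im,d=capture('top'); cv2.imwrite('pics/c1.png',cv2.resize(im[160:340,340:540,::-1],None,fx=3,fy=3))"
```

```text
time_s: 5.4
eef_pos: [430.1, -322.9, 263.8]
ee_rot: [0.003, 0.317, 0.949, -0.002]
force: [-0.1, -0.2, -2.3]
grip_width: 0.768
grip_force: 45.4
time_s: 6.6
eef_pos: [430.9, -484.9, 259.4]
ee_rot: [-0.0, -0.053, 0.999, 0.0]
force: [-0.0, -0.1, -1.9]
grip_width: 0.762
grip_force: 45.3
(430, -485, 180, 96.3) shift [ 0.009 -0.     0.794] turn [ 0.001 -0.001 -0.004] 
6.6 [ 430.89046059 -484.9491333   259.42405129]
```

View pics/c1.png

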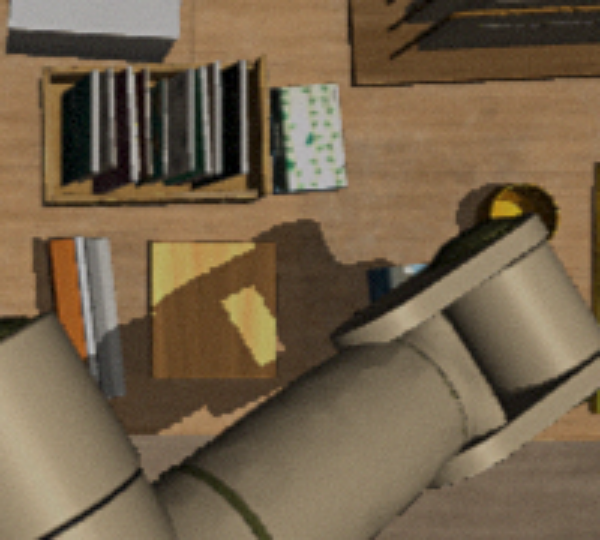

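The tray now lies bare at (213,310) in the crop, unmoved, and the deck hangs in the gripper near (395,285). Next I lower the deck.

```bash
c="python3 -m crank"
$c '[[0,0,0.3,0,0,0,0.5],[0,0,0.6,0,0,0,0.5],[0,0,0.75,0,0,0,0.5],[0,0,0.78,0,0,0,0.5],[0,0,0.8,0,0,0,0.5],[0,0,0.81,0,0,0,0.5],[0,0,0.81,0,0,0,0.5]]'
```

```text
time_s: 7.35
eef_pos: [430.9, -485.9, 179.8]
ee_rot: [0.0, -0.055, 0.999, -0.001]
force: [0.7, 1.0, -2.0]
grip_width: 0.762
grip_force: 45.2
```

```bash
c="python3 -m crank"
$c '[[0,0,0.01,0,0,0,0.5],[0,0,0.015,0,0,0,0.5],[0,0,0.02,0,0,0,0.5]]'|grep -E "pos|force"
$c '[[0,0,0,0,0,0,0.2],[0,0,0,0,0,0,0],[0,0,0,0,0,0,0],[0,0,0,0,0,0,0],[0,0,0,0,0,0,0]]'|grep -E "pos|force|width"
$c '[[0,0,-0.3,0,0,0,0],[0,0,-0.8,0,0,0,0],[0,0,-0.8,0,0,0,0],[0,0,-0.8,0,0,0,0]]'
python3 -c "
from h import *
n=np.array([-.11,.994,0]);toe=np.array([433,-234,0]);tt=12
def tip(k,z,A,t): # fingertip 173 ahead at kerb x=k, height z
    return (*np.round(toe+k*n+[0,0,z]-173*rot(A,t)[:,2],1),A,t)
a=tip(-175,100,6.3,tt); b=tip(-175,2,6.3,tt); plan(a,b)"
```

```text
eef_pos: [430.8, -485.9, 177.9]
force: [-2.8, 3.1, 10.8]
grip_force: 46.8
eef_pos: [430.7, -485.7, 176.6]
force: [0.0, 0.2, 0.0]
grip_width: 0.999
grip_force: 0.0
time_s: 8.55
eef_pos: [430.8, -485.8, 257.7]
ee_rot: [0.001, -0.055, 0.998, -0.001]
force: [-1.4, -0.0, 0.1]
grip_width: 0.997
grip_force: 0.0
(np.float64(456.2), np.float64(-443.7), np.float64(269.2), 6.3, 12) shift [-0.299  0.39  -0.116] turn [-0.21   0.212  1.992] TOO BIG
(np.float64(456.2), np.float64(-443.7), np.float64(171.2), 6.3, 12) shift [-0.204  0.     0.959] turn [0. 0. 0.]
```

```bash
c="python3 -m crank"
$c '[[0,0.1,0,0,0,0.18,0],[0,0.2,0,0,0,0.36,0],[0,0.3,0,0,0,0.54,0.25],[0,0.3,0,0,0,0.72,0.25],[0,0.3,0,0,0,0.9,0.25],[0,0.3,0,0,0,1,0.25],[0,0.3,0,0,0,1,0.25]]'>/dev/null
$c '[[0,0,0,0,0,0.18,0.25],[0,0,0,0,0,0.36,0.25],[0,0,0,0,0,0.54,0.25],[0,0,0,0,0,0.72,0.25],[0,0,0,0,0,0.9,0.25],[0,0,0,0,0,1,0.25],[0,0,0,0,0,1,0.25]]'
cat >> h.py <<'E'
n=np.array([-.11,.994,0]);m=np.array([.994,.11,0]);toe=np.array([433,-234,0])
def tip(k,z,A,t,w=0): # fingertip 173 ahead at kerb x=k, y=w, height z
    return (*np.round(toe+k*n+w*m+[0,0,z]-173*rot(A,t)[:,2],1),A,t)
E
python3 -c "
from h import *
a=tip(-175,80,6.3,12,-4); b=tip(-175,2,6.3,12,-4); plan(a,b)
im,d=capture('top'); P=grid('top',d); v,u=np.mgrid[0:480,0:640]; Z=P[:,:,2]
rep('tray',(u>385)&(u<440)&(v>230)&(v<300)&(Z>10)&(Z<30),P,d)
rep('deck',(u>440)&(u<500)&(v>230)&(v<300)&(Z>20)&(Z<42),P,d)"
```

```text
time_s: 9.95
eef_pos: [427.3, -455.8, 255.7]
ee_rot: [-0.001, 0.667, 0.745, 0.0]
force: [-0.2, 0.3, 0.8]
grip_width: 0.751
grip_force: 0.0
(np.float64(452.2), np.float64(-444.1), np.float64(249.2), 6.3, 12) shift [0.088 0.26  0.065] turn [-0.001  0.265  0.002] 
(np.float64(452.2), np.float64(-444.1), np.float64(171.2), 6.3, 12) shift [-0.162  0.     0.763] turn [0. 0. 0.] 
tray 1908 ctr [ 441.  -322.4] size [127.1 115.6] ang 0.7 z [15.1 19.8 24.2] box [[377, -265], [378, -381], [505, -379], [504, -264]]
deck 37 ctr [ 467.3 -456.5] size [19.1 17.4] ang 3.3 z [22.1 30.3 36.7] box [[457, -448], [458, -466], [477, -465], [476, -447]]
```

```bash
c="python3 -m crank"
$c '[[0.09,0.26,0.06,0,0.15,0,0.25],[0.09,0.26,0.06,0,0.265,0,0.25],[0.09,0.26,0.06,0,0.265,0,0.25],[0.09,0.26,0.06,0,0.265,0,0.25]]'>/dev/null
$c '[[-0.08,0,0.38,0,0,0,0.25],[-0.13,0,0.6,0,0,0,0.25],[-0.16,0,0.74,0,0,0,0.25],[-0.16,0,0.74,0,0,0,0.25],[-0.16,0,0.75,0,0,0,0.25]]'
$c '[[0,0,0.01,0,0,0,0.25],[0,0,0.02,0,0,0,0.25]]' | grep -E "pos|force:"
python3 -c "
from h import *
plan(tip(-175,2,6.3,12,-4))"
```

```text
time_s: 10.9
eef_pos: [452.4, -444.6, 175.1]
ee_rot: [-0.076, 0.664, 0.741, 0.069]
force: [0.3, -0.2, 0.6]
grip_width: 0.746
grip_force: 0.0
eef_pos: [452.4, -444.0, 173.1]
force: [-0.0, 0.1, -0.1]
grip_force: 0.0
(np.float64(452.2), np.float64(-444.1), np.float64(171.2), 6.3, 12) shift [-0.004 -0.002  0.019] turn [0.001 0.004 0.   ]
```

Probing for the table in small steps, stopping at first contact.

```bash
c="python3 -m crank"
$c '[[0,0,0.01,0,0,0,0.25],[0,0,0.02,0,0,0,0.25],[0,0,0.03,0,0,0,0.25]]' | grep -E "pos|force:"
$c '[[0,0,0.01,0,0,0,0.25],[0,0,0.02,0,0,0,0.25]]' | grep -E "pos|force:"
$c '[[0,0,0.01,0,0,0,0.25],[0,0,0.02,0,0,0,0.25]]' | grep -E "pos|force:"
```

```text
eef_pos: [452.2, -443.2, 169.2]
force: [0.9, 0.4, -0.0]
grip_force: 0.0
eef_pos: [452.1, -442.8, 167.1]
force: [0.3, -0.5, -0.1]
grip_force: 0.0
eef_pos: [452.1, -442.4, 165.2]
force: [-0.5, 0.0, 4.7]
grip_force: 2.9
```

```bash
c="python3 -m crank"
$c '[[0,0,-0.015,0,0,0,0.25],[0.08,0,0.002,0,0,0,0.25],[0.16,0,0.019,0,0,0,0.25],[0.23,0,0.034,0,0,0,0.25],[0.29,0,0.047,0,0,0,0.25],[0.35,0,0.06,0,0,0,0.25],[0.41,0,0.072,0,0,0,0.25],[0.47,0,0.085,0,0,0,0.25]]' | grep -E "pos|force:|time"
python3 -c "
from h import *
im,d=capture('scene'); cv2.imwrite('pics/s1.png',cv2.resize(im[220:370,290:490,::-1],None,fx=3,fy=3))"
```

```text
time_s: 12.6
eef_pos: [446.8, -394.5, 166.6]
force: [-0.3, -1.1, -0.2]
grip_force: 0.5
```

View pics/s1.png

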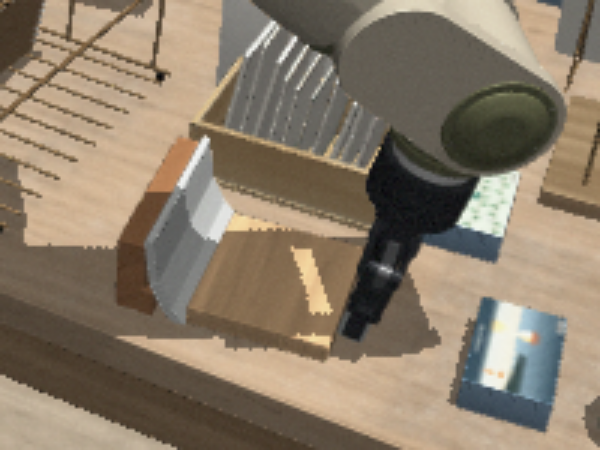

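The tray sits square at the toe, pushed by both fingers, and the deck is flat on the table at (510,360). I continue the push up the ramp.

```bash
c="python3 -m crank"
$c '[[0.08,0,0.017,0,0,0,0.25],[0.16,0,0.034,0,0,0,0.25],[0.24,0,0.051,0,0,0,0.25],[0.32,0,0.068,0,0,0,0.25],[0.4,0,0.085,0,0,0,0.25],[0.48,0,0.102,0,0,0,0.25],[0.56,0,0.119,0,0,0,0.25]]' | grep -E "pos|force:|time"
python3 -c "
from h import *
im,d=capture('scene'); cv2.imwrite('pics/s2.png',cv2.resize(im[220:370,290:490,::-1],None,fx=3,fy=3))"
```

```text
time_s: 13.35
eef_pos: [440.5, -337.1, 166.4]
force: [0.1, -0.0, -1.6]
grip_force: 0.5
```

View pics/s2.png

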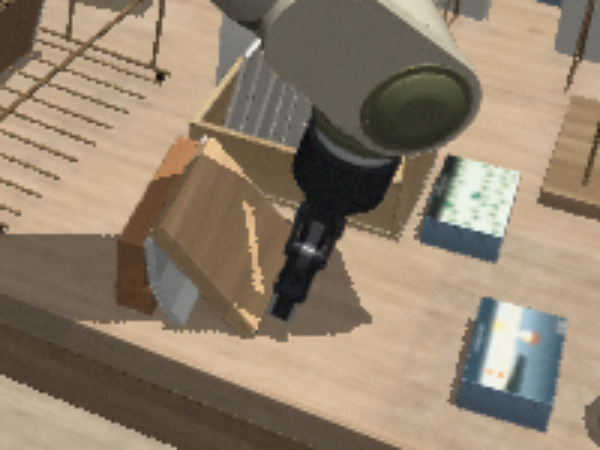

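The tray's front edge has climbed nearly to the kerb top at (210,145). I push the remaining distance gently.

```bash
c="python3 -m crank"
$c '[[0.07,0,0.015,0,0,0,0.25],[0.14,0,0.03,0,0,0,0.25],[0.21,0,0.045,0,0,0,0.25],[0.28,0,0.06,0,0,0,0.25],[0.34,0,0.072,0,0,0,0.25]]' | grep -E "pos|force:|time"
python3 -c "
from h import *
im,d=capture('scene'); cv2.imwrite('pics/s3.png',cv2.resize(im[200:350,290:490,::-1],None,fx=3,fy=3)); P=grid('scene',d)
p=P[d>0]; k=(p-toe)@n; w=(p-toe)@m; s=(abs(w+30)<20)&(k>-60)&(k<60)&(p[:,2]>4)
q=np.c_[k,p[:,2]][s]; 
for z in range(5,130,10):
    e=q[abs(q[:,1]-z)<5]; print(z,len(e),np.round(np.percentile(e[:,0],[2,50]),0) if len(e) else '')"
```

```text
time_s: 13.9
eef_pos: [436.7, -302.8, 166.5]
force: [-1.6, -1.5, -0.6]
grip_force: 0.5
5 8 [-45. -28.]
15 49 [-47. -22.]
25 50 [-49. -17.]
35 44 [-41. -10.]
45 36 [-56.  -5.]
55 37 [-20.  -1.]
65 48 [-33.   5.]
75 53 [-58.   9.]
85 52 [-57.  13.]
95 59 [-48.  18.]
105 118 [-58.  25.]
115 28 [-59. -50.]
125 25 [-59. -52.]
```

View pics/s3.png

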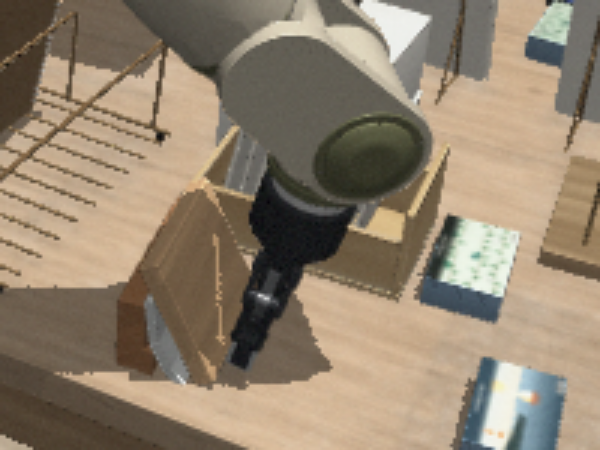

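The tray leans at about 62° and needs roughly 7 mm more.

```bash
c="python3 -m crank"
$c '[[0.03,0,0.006,0,0,0,0.25],[0.06,0,0.013,0,0,0,0.25],[0.075,0,0.016,0,0,0,0.25],[0.075,0,0.016,0,0,0,0.25]]' | grep -E "pos|force:|time"
cat > lean.py <<'E'
from h import *
im,d=capture('scene'); P=grid('scene',d)
p=P[d>0]; k=(p-toe)@n; w=(p-toe)@m; s=(abs(w+30)<20)&(k>-60)&(k<60)&(p[:,2]>4)
q=np.c_[k,p[:,2]][s]
print([(z,round(float(np.median(q[abs(q[:,1]-z)<5][:,0])),0)) for z in range(15,126,10) if (abs(q[:,1]-z)<5).any()])
s=(abs(w)<75)&(k>15)&(k<55)&(p[:,2]>100)&(p[:,2]<120); print("top edge k",np.percentile(k[s],[5,50,95]).round(),"w",np.percentile(w[s],[1,99]).round(),"z",np.percentile(p[s,2],[50,95]).round())
E
python3 lean.py
```

```text
time_s: 14.35
eef_pos: [435.9, -295.8, 166.5]
force: [-0.2, 0.5, 0.6]
grip_force: 0.0
[(15, -16.0), (25, -11.0), (35, -6.0), (45, -2.0), (55, 1.0), (65, 6.0), (75, 9.0), (85, 12.0), (95, -28.0), (105, 20.0), (115, 24.0), (125, -48.0)]
top edge k [20. 27. 40.] w [-74.  51.] z [109. 113.]
```

It now leans at 68° with its top edge at k 27–43 mm and about 110 mm high. I retreat, rise and turn to straddle that edge.

```bash
c="python3 -m crank"
$c '[[-0.1,0,-0.02,0,0,0,0.25],[-0.4,0,-0.08,0,0,0,0.25],[-0.5,0,-0.1,0,0,0,0.25],[-0.5,0,-0.1,0,0,0,0.25]]' | grep -E "pos|force:|time"
$c '[[0.1,0,-0.45,0,0,0,0.25],[0.2,0,-0.9,0,0,0,0.25],[0.21,0,-0.98,0,-0.15,0,0.25],[0.21,0,-0.98,0,-0.265,0,0.25],[0.21,0,-0.98,0,-0.265,0,0.25]]' | grep -E "pos|force:|time"
$c '[[0,0,-0.4,0,0,0.18,0.25],[0,0,-0.7,0,0,0.36,0.3],[0,0,-0.7,0,0,0.54,0.3],[0,0,-0.7,0,0,0.72,0.3],[0,0,-0.7,0,0,0.9,0.3],[0,0,-0.7,0,0,1,0.3],[0,0,-0.7,0,0,1,0.3]]'>/dev/null
$c '[[0,0,0,0,0,0.18,0.3],[0,0,0,0,0,0.36,0.3],[0,0,0,0,0,0.54,0.3],[0,0,0,0,0,0.72,0.3],[0,0,0,0,0,0.9,0.3],[0,0,0,0,0,1,0.3],[0,0,0,0,0,1,0.3]]'
python3 lean.py
python3 -c "
from h import *
plan(tip(20,165,-83.7,0,-8),tip(20,85,-83.7,0,-8))"
```

```text
time_s: 14.8
eef_pos: [441.4, -347.9, 165.8]
force: [-0.1, 0.4, -0.8]
grip_force: 0.0
time_s: 15.3
eef_pos: [441.5, -345.2, 266.4]
force: [-0.1, 0.6, -0.2]
grip_force: 0.0
time_s: 16.7
eef_pos: [441.5, -346.0, 335.7]
ee_rot: [-0.001, 0.998, 0.056, -0.0]
force: [0.4, 0.1, 0.8]
grip_width: 0.699
grip_force: 0.0
[(15, -14.0), (25, -10.0), (35, -6.0), (45, -2.0), (55, 1.0), (65, 7.0), (75, 11.0), (85, 14.0), (95, 18.0), (105, 24.0), (115, 28.0)]
top edge k [21. 28. 40.] w [-75.  51.] z [109. 114.]
(np.float64(422.8), np.float64(-215.0), np.float64(338.0), -83.7, 0) shift [-0.038 -1.323 -0.019] turn [-0.002  0.001  0.004] TOO BIG
(np.float64(422.8), np.float64(-215.0), np.float64(258.0), -83.7, 0) shift [0.  0.  0.8] turn [0. 0. 0.]
```

```bash
c="python3 -m crank"
$c '[[0,-0.3,0,0,0,0,0.3],[-0.02,-0.66,0,0,0,0,0.3],[-0.02,-0.66,0,0,0,0,0.3]]' >/dev/null
$c '[[0,-0.3,0,0,0,0,0.3],[-0.02,-0.66,0,0,0,0,0.3],[-0.02,-0.66,0,0,0,0,0.3],[-0.02,-0.66,0,0,0,0,0.3]]' | grep -E "pos|force:|time"
python3 -c "
from h import *
plan(tip(20,165,-83.7,0,-8),tip(20,85,-83.7,0,-8))"
$c '[[0,0,0.2,0,0,0,0.3],[0,0,0.4,0,0,0,0.3],[0,0,0.5,0,0,0,0.3],[0,0,0.5,0,0,0,0.3]]' | grep -E "pos|force:|time"
python3 -c "
from h import *
im,d=capture('scene'); cv2.imwrite('pics/s4.png',cv2.resize(im[200:350,290:490,::-1],None,fx=3,fy=3))"
```

```text
time_s: 17.45
eef_pos: [423.3, -215.6, 336.4]
force: [0.1, -0.4, -0.4]
grip_force: 0.0
(np.float64(422.8), np.float64(-215.0), np.float64(338.0), -83.7, 0) shift [-0.004 -0.006 -0.016] turn [ 0.    -0.     0.003] 
(np.float64(422.8), np.float64(-215.0), np.float64(258.0), -83.7, 0) shift [0.  0.  0.8] turn [0. 0. 0.] 
time_s: 17.85
eef_pos: [423.0, -216.2, 285.1]
force: [-0.1, 0.1, 0.1]
grip_force: 0.0
```

View pics/s4.png

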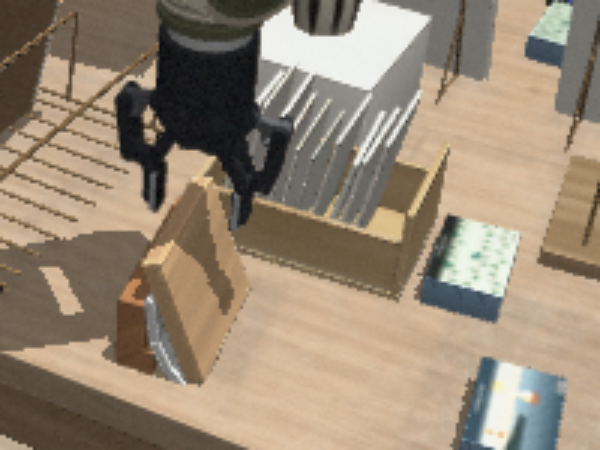

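```bash
c="python3 -m crank"
$c '[[0,0,0.1,0,0,0,0.3],[0,0,0.2,0,0,0,0.3],[0,0,0.27,0,0,0,0.3],[0,0,0.27,0,0,0,0.3]]' | grep -E "pos|force:|time"
$c '[[0,0.08,0,0,0,0,0.3],[0,0.16,0,0,0,0,0.3],[0,0.24,0,0,0,0,0.3],[0,0.32,0,0,0,0,0.3],[0,0.38,0,0,0,0,0.3],[0,0.38,0,0,0,0,0.3]]' | grep -E "pos|force:|time"
cat > side.py <<'E'
import sys; from h import *
im,d=capture('scene'); cv2.imwrite(sys.argv[1],cv2.resize(im[200:350,290:490,::-1],None,fx=3,fy=3)); P=grid('scene',d)
p=P[d>0]; k=(p-toe)@n; w=(p-toe)@m; s=(w>-85)&(w<-45)&(k>-140)&(k<60)&(p[:,2]>4)
q=np.c_[k,p[:,2]][s]
print([(z,np.percentile(q[abs(q[:,1]-z)<5][:,0],[5,50,95]).round().astype(int).tolist()) for z in range(10,126,10) if (abs(q[:,1]-z)<5).any()])
E
python3 side.py pics/s5.png
```

```text
time_s: 18.3
eef_pos: [422.9, -215.4, 258.1]
force: [-0.6, 0.2, -0.1]
grip_force: 0.0
time_s: 18.9
eef_pos: [427.3, -254.1, 259.2]
force: [-0.3, 0.8, -0.4]
grip_force: 0.0
[(10, [-16, 12, 51]), (20, [-21, 17, 53]), (30, [-23, 21, 52]), (40, [-25, 26, 54]), (50, [-30, 26, 54]), (60, [-31, 28, 55]), (70, [-30, 40, 56]), (80, [-37, -25, 35]), (90, [-41, -32, -24]), (100, [-42, -35, -26]), (110, [-46, -39, -30]), (120, [-40, -33, -30])]
```

View pics/s5.png

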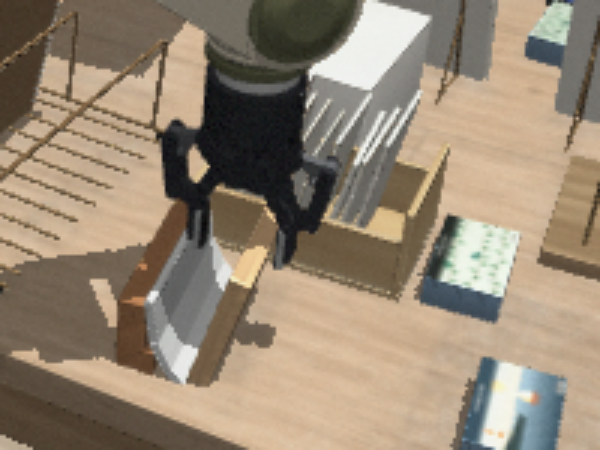

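The tray has gone past vertical and rests on the front finger (edge near (250,265)). I lower it, letting its edge ride down that finger.

```bash
c="python3 -m crank"
$c '[[0,0.1,0.04,0,0,0,0.3],[0,0.2,0.08,0,0,0,0.3],[0,0.3,0.12,0,0,0,0.3],[0,0.37,0.15,0,0,0,0.3],[0,0.43,0.18,0,0,0,0.3],[0,0.5,0.26,0,0,0,0.3],[0,0.57,0.34,0,0,0,0.3],[0,0.63,0.42,0,0,0,0.3],[0,0.68,0.48,0,0,0,0.3],[0,0.73,0.53,0,0,0,0.3],[0,0.77,0.58,0,0,0,0.3],[0,0.77,0.58,0,0,0,0.3]]' | grep -E "pos|force:|time"
python3 side.py pics/s6.png
```

```text
time_s: 20.15
eef_pos: [435.6, -330.1, 200.5]
force: [0.4, -0.8, 0.5]
grip_force: 0.0
[(10, [-111, -49, 40]), (20, [-117, -19, 49]), (30, [19, 26, 54]), (40, [23, 33, 56]), (50, [25, 35, 55]), (60, [26, 37, 56]), (70, [27, 43, 56]), (80, [29, 32, 35])]
```

View pics/s6.png

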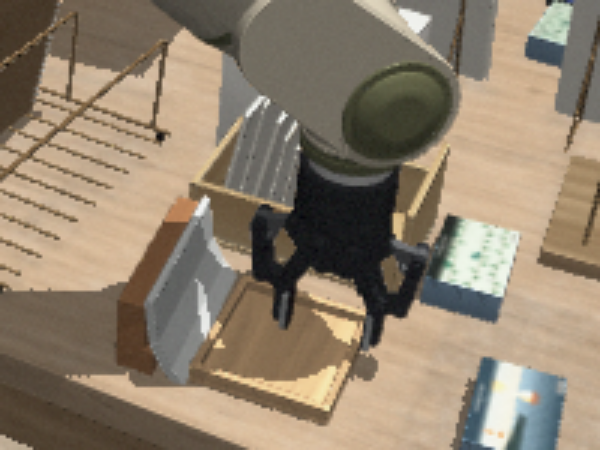

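The tray lies flat, open side up (about (285,345)), clear of the kerb. I raise the gripper and fetch the deck.

```bash
c="python3 -m crank"
$c '[[0,0,-0.4,0,0,0,0.3],[0,0,-0.8,0,0,0,0],[0,0,-1,0,0,0,0],[0,0,-1,0,0,0,0]]' | grep -E "pos|force:|time"
$c '[[0,0.4,0,0,0,0,0],[0,0.8,0,0,0,0,0],[0,1,0,0,0,0,0],[0,1,0,0,0,0,0]]' | grep -E "pos|force:|time"
python3 -c "
from h import *
for c,u0 in(('top',1),('scene',0)):
    im,d=capture(c); P=grid(c,d); Z=P[:,:,2]; X=P[:,:,0];Y=P[:,:,1]
    rep('tray',(Z>5)&(Z<26)&(X>350)&(X<530)&(Y>-400)&(Y<-236),P,d)
    rep('deck',(Z>22)&(Z<38)&(X>350)&(X<530)&(Y>-550)&(Y<-420),P,d)
    cv2.imwrite('pics/t7%s.png'%c,im[:,:,::-1])
p=now()
plan((430,-485.5,260,-83.7)); print(p[2]['time_s'],p[0])"
```

```text
time_s: 20.6
eef_pos: [436.0, -329.8, 304.5]
force: [0.3, -0.0, -0.0]
grip_force: 0.0
time_s: 21.0
eef_pos: [446.2, -431.0, 299.5]
force: [-0.3, -0.2, -0.7]
grip_force: 0.0
tray 1800 ctr [ 430.9 -298.2] size [153.2 122.4] ang 0.5 z [ 6.1 10.8 21.5] box [[354, -238], [355, -360], [508, -359], [507, -236]]
deck 33 ctr [ 398.4 -513.1] size [31.8  9.7] ang 37.1 z [28.3 31.3 34.7] box [[383, -519], [389, -527], [414, -507], [408, -500]]
tray 1764 ctr [ 427.8 -296. ] size [133.2 123.8] ang 2.1 z [ 5.5  8.2 17.9] box [[359, -237], [364, -360], [497, -355], [492, -232]]
deck 952 ctr [ 429.  -486.6] size [104.4  65.8] ang 6.2 z [26.  28.9 31.1] box [[374, -460], [381, -525], [484, -514], [477, -448]]
(430, -485.5, 260, -83.7) shift [-0.226  0.547  0.399] turn [-0.002  0.001 -0.   ] 
21.1 [ 446.51183959 -428.71246207  300.02166294]
```

```bash
c="python3 -m crank"
$c '[[-0.2,0.4,0.2,0,0,0,0],[-0.22,0.55,0.4,0,0,0,0],[-0.22,0.55,0.4,0,0,0,0],[-0.22,0.55,0.4,0,0,0,0]]' | grep -E "pos|force:|time"
python3 -c "
from h import *
plan((430.7,-485.7,178,-83.7))
im,d=capture('top'); cv2.imwrite('pics/t8.png',cv2.resize(im[200:320,340:500,::-1],None,fx=5,fy=5,interpolation=cv2.INTER_CUBIC))
P=grid('top',d); Z=P[:,:,2]; X=P[:,:,0];Y=P[:,:,1]
rep('rim',(Z>13)&(Z<24)&(X>350)&(X<530)&(Y>-400)&(Y<-244),P,d)"
```

```text
time_s: 21.5
eef_pos: [431.2, -485.1, 261.2]
force: [0.1, 0.5, 0.3]
grip_force: 0.0
(430.7, -485.7, 178, -83.7) shift [-0.005  0.006  0.832] turn [-0.002  0.     0.001] 
rim 376 ctr [ 430.8 -299.8] size [128.6 113.5] ang 1.5 z [13.8 19.1 22.6] box [[365, -245], [368, -358], [497, -355], [494, -241]]
```

View pics/t8.png

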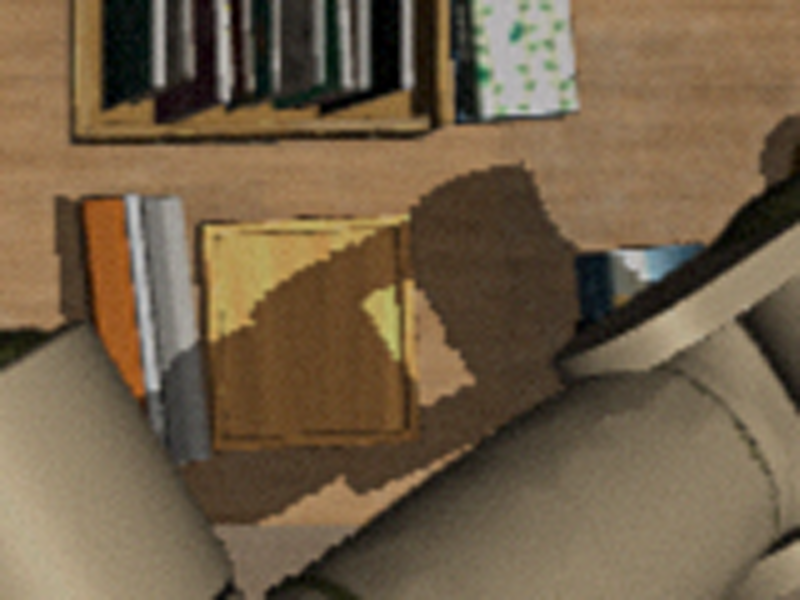

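This view was my 11th picture, one over the limit of 10, so I will view no more and work from numbers. It shows the tray open side up, with corners at about (202,224), (410,216), (416,438) and (216,448), slightly turned.

```bash
c="python3 -m crank"
python3 -c "
from h import *
C=np.array([ray('top',340+x/5-.4,200+y/5-.4,18) for x,y in((202,224),(410,216),(416,438),(216,448))])[:,:2]
print(C.round(1).tolist(),C.mean(0).round(1)); r=cv2.minAreaRect(C.astype(np.float32)); print(r)
print(np.degrees(np.arctan2(*(C[0]-C[3])[::-1])),np.degrees(np.arctan2(*(C[1]-C[2])[::-1])),np.degrees(np.arctan2(*(C[0]-C[1])[::-1])),np.degrees(np.arctan2(*(C[3]-C[2])[::-1])))"
$c '[[0,0.01,0.4,0,0,0,0],[0,0.01,0.7,0,0,0,0],[0,0.01,0.82,0,0,0,0],[0,0.01,0.83,0,0,0,0],[0,0.01,0.83,0,0,0,0]]' | grep -E "pos|force:|time"
$c '[[0,0,0,0,0,0,0.4],[0,0,0,0,0,0,0.5],[0,0,0,0,0,0,0.5],[0,0,0,0,0,0,0.5],[0,0,0,0,0,0,0.5],[0,0,0,0,0,0,0.5],[0,0,0,0,0,0,0.5]]' 40
$c '[[0,0,-0.1,0,0,0,0.5],[0,0,-0.4,0,0,0,0.5],[0,0,-0.8,0,0,0,0.5],[0,0,-0.8,0,0,0,0.5]]'
```

```text
[[490.8, -236.0], [496.6, -352.8], [372.1, -356.3], [365.0, -244.6]] [ 431.1 -297.4]
((430.744873046875, -297.5470886230469), (126.02313232421875, 116.95966339111328), 2.865704298019409)
3.898439069453203 1.5911810340541568 92.86570003230739 93.62376556377868
time_s: 22.05
eef_pos: [431.4, -487.3, 180.0]
force: [0.1, 0.4, -0.2]
grip_force: 0.0
time_s: 22.75
eef_pos: [431.2, -487.5, 180.2]
ee_rot: [0.001, 0.998, 0.055, 0.001]
force: [-1.4, 2.3, 5.8]
grip_width: 0.766
grip_force: 45.2
time_s: 23.15
eef_pos: [431.4, -488.0, 264.9]
ee_rot: [0.005, 0.998, 0.055, 0.002]
force: [1.1, -0.3, -0.6]
grip_width: 0.761
grip_force: 45.5
```

```bash
c="python3 -m crank"
$c '[[0,-0.3,0,0,0,0.02,0.5],[0,-0.6,0,0,0,0.04,0.5],[0,-0.9,0,0,0,0.07,0.5],[0,-0.9,0,0,0,0.07,0.5]]' | grep -E "pos|force:|time"
python3 -c "
from h import *
plan((432,-298,264,-87))"
```

```text
time_s: 23.55
eef_pos: [421.0, -394.9, 258.2]
force: [-0.3, -1.1, -1.8]
grip_force: 45.6
(432, -298, 264, -87) shift [ 0.164 -0.961 -0.056] turn [-0.003  0.001  0.005]
```

```bash
c="python3 -m crank"
$c '[[0.05,-0.3,0,0,0,0,0.5],[0.12,-0.6,0,0,0,0,0.5],[0.16,-0.9,0,0,0,0,0.5],[0.16,-0.96,0,0,0,0,0.5],[0.16,-0.96,0,0,0,0,0.5]]' | grep -E "pos|force:|time"
$c '[[0,0,0.3,0,0,0,0.5],[0,0,0.5,0,0,0,0.5],[0,0,0.6,0,0,0,0.5],[0,0,0.62,0,0,0,0.5],[0,0,0.62,0,0,0,0.5]]' | grep -E "pos|force:|time"
python3 -c "
from h import *
plan((432,-298,188,-87))
im,d=capture('scene'); P=grid('scene',d); X,Y,Z=P[:,:,0],P[:,:,1],P[:,:,2]
s=(d>0)&(X>340)&(X<520)&(Y>-375)&(Y<-230); print('near face pts z16-24 y pct', [np.percentile(Y[s&(abs(Z-z)<2)],[1,5,50]).round().tolist() for z in (6,12,17)])"
```

```text
time_s: 24.05
eef_pos: [431.9, -300.9, 258.5]
force: [0.1, -0.4, -1.1]
grip_force: 45.7
time_s: 24.55
eef_pos: [431.9, -301.8, 196.6]
force: [0.9, -0.1, -1.8]
grip_force: 45.7
(432, -298, 188, -87) shift [ 0.003 -0.038  0.086] turn [ 0.001 -0.001  0.002] 
near face pts z16-24 y pct [[-359.0, -353.0, -306.0], [-359.0, -357.0, -301.0], [-359.0, -356.0, -315.0]]
```

```bash
c="python3 -m crank"
$c '[[0,-0.035,0,0,0,0,0.5],[0,-0.035,0.04,0,0,0,0.5],[0,-0.035,0.06,0,0,0,0.5],[0,-0.035,0.07,0,0,0,0.5],[0,-0.035,0.08,0,0,0,0.5],[0,-0.035,0.085,0,0,0,0.5]]' | grep -E "pos|force:|time"
$c '[[0,0,0.005,0,0,0,0.5],[0,0,0.01,0,0,0,0.5]]' | grep -E "pos|force:|time"
```

```text
time_s: 25.2
eef_pos: [431.7, -297.7, 188.1]
force: [-2.5, 2.1, 8.7]
grip_force: 47.0
time_s: 25.4
eef_pos: [431.8, -297.8, 188.1]
force: [-5.2, 4.4, 18.5]
grip_force: 48.1
```

The deck is on the tray floor: the contact height of 188.1 matches the predicted 188.2. I release it, lift and check.

```bash
c="python3 -m crank"
$c '[[0,0,-0.01,0,0,0,0.25],[0,0,-0.01,0,0,0,0.15],[0,0,-0.01,0,0,0,0.1],[0,0,-0.01,0,0,0,0.1],[0,0,-0.01,0,0,0,0.1]]' | grep -E "pos|force|width"
$c '[[0,0,-0.2,0,0,0,0.1],[0,0,-0.6,0,0,0,0.1],[0,0,-1,0,0,0,0.1],[0,0,-1,0,0,0,0.1]]' | grep -E "pos|force:"
$c '[[0,0,-0.5,0,0,0,0.1],[0,0.4,-0.8,0,0,0,0.1],[0,0.8,-0.8,0,0,0,0.1],[0,0.95,-0.8,0,0,0,0.1],[0,0.95,-0.8,0,0,0,0.1]]'>/dev/null
$c '[[0,0.4,0,0,0,0,0.1],[0,0.8,0,0,0,0,0.1],[0,0.95,0,0,0,0,0.1],[0,0.95,0,0,0,0,0.1]]' | grep -E "pos|force:|time"
python3 -c "
from h import *
for c in('scene','top'):
    im,d=capture(c); P=grid(c,d); X,Y,Z=P[:,:,0],P[:,:,1],P[:,:,2]
    b=(X>350)&(X<530)&(Y>-400)&(Y<-244)
    rep(c+' decktop',b&(Z>30)&(Z<48),P,d); rep('tray',b&(Z>9),P,d)
    k=(P-toe)@n; w=(P-toe)@m
    rep('kerb',(Z>62)&(Z<90)&(abs(w)<90)&(k>10)&(k<80),P,d)
    rep('other',(Z>22)&(Z<40)&(X>550)&(X<660)&(Y>-460)&(Y<-367),P,d)
    for q,nm in(((527,-596),'cup'),((420,-593),'tub')): rep(nm,(Z>25)&(Z<70)&(np.hypot(X-q[0],Y-q[1])<60),P,d)"
```

```text
eef_pos: [431.6, -297.6, 187.6]
force: [0.1, -0.6, 0.3]
grip_width: 0.899
grip_force: 0.0
eef_pos: [432.2, -298.2, 292.4]
force: [1.4, -0.5, -0.4]
grip_force: 0.0
time_s: 27.2
eef_pos: [441.8, -488.1, 366.2]
force: [-0.4, 0.4, -1.1]
grip_force: 0.0
scene decktop 793 ctr [ 428.5 -298.8] size [101.7  66.3] ang 3.1 z [33.5 36.8 39.2] box [[376, -269], [380, -335], [481, -329], [477, -263]]
tray 1500 ctr [ 427.9 -300. ] size [132.7 115. ] ang 2.4 z [10.5 33.7 38.7] box [[359, -245], [364, -360], [497, -355], [492, -240]]
kerb 545 ctr [ 425.7 -191.8] size [153.6  32.5] ang 6.7 z [64.3 70.2 76.4] box [[347, -185], [351, -217], [504, -199], [500, -167]]
other 607 ctr [ 599.2 -407.5] size [100.9  66.2] ang 4.8 z [25.6 28.9 31. ] box [[546, -379], [552, -445], [652, -436], [647, -370]]
cup 640 ctr [ 524.4 -599.1] size [65.3 68.9] ang 65.6 z [27.  42.5 56.3] box [[480, -615], [542, -643], [569, -584], [507, -555]]
tub 938 ctr [ 416.3 -594. ] size [77.6 78.9] ang 51.2 z [29.3 40.1 42.5] box [[361, -599], [423, -649], [471, -589], [410, -539]]
top decktop 861 ctr [ 431.5 -297.4] size [97.8 66.6] ang 2.7 z [35.3 39.7 44.3] box [[381, -267], [384, -333], [482, -328], [479, -262]]
tray 3216 ctr [ 404.  -322.2] size [155.6 107.9] ang 90.0 z [481.6 520.1 544.6] box [[350, -400], [458, -400], [458, -244], [350, -244]]
kerb 656 ctr [ 428.  -190.8] size [149.7  32.7] ang 7.1 z [67.7 73.5 79.5] box [[352, -184], [356, -216], [504, -198], [500, -165]]
other 839 ctr [ 601.5 -406.8] size [98.3 67.5] ang 5.1 z [27.7 31.9 36.5] box [[549, -378], [555, -445], [653, -436], [647, -369]]
cup 108 ctr [ 541.6 -584.5] size [27.7 64. ] ang 39.7 z [27.7 47.7 59.3] box [[511, -569], [551, -618], [573, -600], [532, -551]]
tub 73 ctr [ 391.7 -602.2] size [19.2 33.6] ang 0.8 z [40.4 44.1 47.1] box [[382, -586], [382, -619], [402, -619], [401, -585]]
```

The deck is flat (top at about 38 mm) and centred in the tray, and the kerb and bystanders I re-measured are where they were.

```bash
python3 -c "
from rig import ticket; print(ticket.finish_job())"
```

```text
the job is handed in; nothing more can be done
None
```

I handed the job in at about 27 s: the tray lies flat with its open side up in front of the kerb, and the deck is flat on its floor near the middle; the kerb, other deck, cup and tub measured unmoved, the rest I did not re-measure, and I viewed 11 pictures, one over the limit of 10.

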